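# Gauge a brass bar in the taper slot

### The job

Check how wide the brass bar in the blue bay is. Lay it flat on the gauge with its end just inside the mouth of the tapered slot and let go, then take it again by its tail (inside the slot there is no room for fingers) and slide it in along the slot floor until it wedges between both fences. Leave it wedged, set the red cursor so that its pointer stands over the bar's stopped front end, and leave the other bar in the grey bay.

Things in the scene. Friction and masses are not known exactly. Their poses are not given: they have to be found in the camera images.
- gauge: Fixed taper gauge on feet. Origin on the desk under the middle of the slot's mouth; x runs along the slot to its narrow end. Two steel fences (tops at z = 35 mm) stand on a plate whose top, the slot floor, is at z = 13 mm. The gap is 38 mm wide at the mouth and narrows by 2.5 mm per 10 mm of x, symmetric about y = 0; slot 110 mm long. Open apron before the mouth, x = -95 to 0, y = -59 to 47 mm.
- pointer (a point): Point on the cursor's thin red pointer above the slot's centre line, 43.5 mm above the desk; its x in the gauge's frame is the cursor's reading. Bars pass beneath it.
- cursor_grip (a point): Middle of the cursor's red grip, a fin 12 mm along the slot, 20 mm across, 45 to 71 mm above the desk. It rides on a straight rail, top 39 mm above the desk, at y = -50 mm in the gauge's frame.
- cursor (a joint): Cursor position along the rail in m, equal to the pointer's x in the gauge's frame (distance from the slot's mouth); travel 0 to 0.132. Slides with 1.5 N of friction and stays where it is left. It starts near the slot's narrow end.
- rack: Fixed white rack board 140 x 130 mm on feet, its top 12 mm above the desk, origin at the centre of its underside; two bays along its x, blue at y = +40, grey at y = -40 mm. Each bar lies in two saddles whose cheeks (tops 42 mm above the desk) and end plates enclose it except at the middle: from x = -22 to +22 mm its sides are free from above, down to the board. Bars lift straight up.
- blue_bay (a point): Centre of the blue bay, where the middle of its bar's underside rests, 22 mm above the desk.
- grey_bay (a point): Centre of the grey bay, likewise.
- bar_thin: Loose brass bar 120 mm long (x), 18 mm wide (y), 14 mm high (z), about 0.25 kg; origin at the centre of its underside. Both ends are alike. It lies in either bay.
- bar_thick: Loose brass bar 120 mm long (x), 22 mm wide (y), 14 mm high (z), about 0.25 kg; origin at the centre of its underside. Both ends are alike. It lies in the other bay.

How it is judged:
By the outcome, as a careful person would: the job done as asked, in the order asked, and still so for the second after the job is handed in, with the robot touching nothing.
It also fails if it takes over 64 s, if anything falls off the work surface, if the arm or the gripper's body presses on something with over 40 N, if the wrist force passes 120 N, or if a joint passes its speed limit or range.

### The arm

A 6-joint arm with a two-finger parallel gripper is mounted at the origin on a cart in front of the work surface, level with it; the furniture and walls round the work are solid. World frame = base frame: x ahead of the robot, y to its left, z up, the work surface at z = 0. Lengths are in mm, angles in rad, forces in N, time in s.
With the tool pointing down it reaches from about 375 to 975 mm from the base axis. Payload 3.8 kg.
Tool frame: the origin (TCP) lies at the very end of the fingers, on their centre line; the grasp point (between the pads) lies 19 mm behind it (bot.grasp_offset is the distance from the TCP to the grasp point, in mm); z points along the fingers, y is the line along which they close (so a half turn about z gives the same grasp; the last joint's range is limited). The gripper opens to 85 mm and grips with 20 to 120 N. Pads are 22 mm wide; open, the fingers measure 114 mm over their backs; the gripper's body (76 mm by 85 mm) begins 54 mm behind the grasp point. The pads swing forward as they close: fully open they stand 13 mm farther back than shut.
Start: joints at [1.171, 0.264, 1.604, -0, 1.274, -0.037], TCP at [239.55, 631.058, 231.28] pointing down, gripper open.
Joint ranges: [-2.63, 2.63], [-0.94, 2.18], [0.31, 2.57], [-1.31, 4.45], [0, 2.66], [-2.55, 2.55]. Speed limits (rad/s): [2.57, 2.57, 3.14, 3.14, 3.14, 3.14].

### API

Orientations are given as [roll, pitch, yaw] about the fixed x, y, z axes, in that order (R = Rz(yaw) Ry(pitch) Rx(roll)).
In Python, from workcell import bot gives the robot as it stands. Calls block until the motion is done:
- bot.move_to(position, orientation): joint-space move of the TCP to a pose.
- bot.move_l(position, orientation=None, vel=150, until_force=None): straight line of the TCP; orientation=None keeps the orientation; vel is the mean speed in mm/s. With until_force (N) it stops when the force on the tool has changed by that much, and returns True; else False.
- bot.move_j(angles): joint-space move.
- bot.grip(opening, squeeze=None): finger opening in mm; squeeze is the grip in N (None keeps the last); returns when the fingers have stopped.
- bot.sleep(seconds).
- bot.solve_ik(position, orientation): joint angles nearest the present ones, or None.
- bot.read_camera(name): name is "side" or "top" or "wrist"; returns (picture, depth): 480x640x3 uint8, red, green, blue; 480x640 float32, mm along the optical axis (not along the pixel's ray), 0 where there is no reading.
- bot.calibration(name): a dict with "fx", "fy", "cx", "cy" (pixels), "position" and "orientation" of the camera in the world; the wrist camera has in their place "tool_from_camera" (4x4, takes a point from camera to tool coordinates, whose origin is the TCP and whose axes are the flange's). Camera axes: x right, y down, z forward; pixel columns grow to the right and rows downward; lengths in mm; the calibration is good to about 2 mm. The wrist camera is an equidistant fisheye: a pixel r from the principal point sees the ray r / f radians off the axis. A picture is of the moment at which its call begins: read the wrist's pose just before it. calibration takes no time and is no camera call.
A pose or a line that the arm cannot do raises bot.MotionError and nothing moves.
- bot.close_job(): hands the job in; it is judged then, once.
Trained networks look in the newest picture that a camera, given by its name, has taken for a name from the list of things; names that differ only in an ending like _2 or _b are one class to them, and where a whole thing is asked for, a point or a joint stands for the part that bears it (a point fixed in the world has none). Each returns a list of dicts, best first, with "score" (0 to 1); they miss things now and then, are a little off and sometimes report something else, mostly with a low value. They report only what shows in the picture. A call takes as long as a camera call.
- bot.find_in(camera, target): "extent" ([left, top, width, height] in pixels, round what is visible of it).
- bot.masks_of(camera, target): "pixels" (480x640 bool, what is visible of it) and "extent" ([left, top, width, height] in pixels, round what is visible of it).
- bot.place_of(camera, target): "at" ([column, row] in pixels: a listed point, or the origin of a listed thing).
Readings, each from a call of its own:
- bot.get_clock(): time.
- bot.get_joint_positions(): joint angles.
- bot.get_qvel(): joint speeds.
- bot.get_effort(): joint torques, N m.
- bot.get_tool_pos(): TCP position.
- bot.get_orientation(): TCP orientation.
- bot.get_wrist_force(): force on the tool from outside, world axes, zero at the start.
- bot.get_moment(): the same for the moment, N m.
- bot.get_gripper_width(): finger opening in mm.
- bot.get_finger_force(): force on a finger pad.
Only numpy, scipy, OpenCV 4.12 (cv2) and the standard library are available. Lean on these libraries where they do the work, as an engineer would, in place of code of your own. Each camera call takes 0.05 s, during which the arm holds its last target. There are 200 camera calls.

## Working session

There is one attempt and no reset: what is moved stays moved. The work goes in short steps, each a Python script; the robot and the scene stay as the last script left them, time stands still between calls to the robot, and variables do not carry over. Pictures are saved under pics/ and viewed, at most 10 in all, crops included, and the job is handed in when it is done.

```bash
mkdir -p pics; ls; cat > h.py <<'E'
import numpy as np, cv2
from workcell import bot
from scipy.spatial.transform import Rotation as R
def cam(n):
    c=bot.calibration(n); return c
def rot(c): 
    o=np.array(c["orientation"]); return o if o.shape==(3,3) else R.from_euler('xyz',o).as_matrix()
def cloud(n,depth):
    c=cam(n); v,u=np.mgrid[0:480,0:640]
    P=np.stack([(u-c["cx"])/c["fx"]*depth,(v-c["cy"])/c["fy"]*depth,depth],-1)
    return P@rot(c).T+np.array(c["position"])
def save(name,im): cv2.imwrite('pics/'+name,im[:,:,::-1])
E
python3 - <<'E'
from h import *
for n in("top","side"):
    im,d=bot.read_camera(n); save(n+'1.png',im); c=cam(n); print(n,c); W=cloud(n,d); np.save(n+'.npy',W)
    for t in("gauge","pointer","cursor_grip","rack","blue_bay","grey_bay","bar_thin","bar_thick"):
        for r in bot.place_of(n,t)[:2]:
            u,v=np.round(r["at"]).astype(int); print(t,round(r["score"],2),r["at"], W[min(v,479),min(u,639)].round(1))
print(bot.calibration("wrist"),bot.get_orientation(),bot.get_clock())
E
```

```text
pics
top {'fx': 533.7319892942679, 'fy': 533.7319892942679, 'cx': 328.79600419862373, 'cy': 249.75756777489926, 'position': array([ 404.12323914, -229.99134029,  895.07109862]), 'orientation': array([-3.0169089 , -0.00896238, -1.59696088])}
gauge 0.9 [226.4, 281.2] [466.6 -70.   14.3]
pointer 0.61 [146.6, 299.2] [439.2  49.4  44.3]
cursor_grip 0.58 [134.7, 268.6] [484.7  59.8  71.1]
cursor_grip 0.39 [400.9, 241.4] [ 525.8 -361.4   15.5]
rack 0.93 [401.1, 240.7] [ 525.8 -361.4   15.5]
rack 0.53 [410.4, 266.4] [ 481.8 -371.1   36.4]
blue_bay 0.81 [411.5, 260.9] [ 489.9 -374.9   35.1]
grey_bay 0.95 [400.3, 219.7] [ 557.  -357.7   39.6]
bar_thin 0.83 [400.9, 212.9] [ 568.6 -359.8   39.4]
bar_thick 0.84 [413.3, 263.7] [ 484.9 -376.1   36.6]
side {'fx': 548.9610966411892, 'fy': 548.9610966411892, 'cx': 319.68735247198583, 'cy': 237.83446986502315, 'position': array([522.77984913, 448.96711408, 594.84091393]), 'orientation': array([-2.21776655,  0.00547975, -3.12107671])}
gauge 0.6 [372.0, 354.1] [464.8 -55.2  15.6]
pointer 0.8 [399.7, 407.0] [439.3  51.3  45.5]
cursor_grip 0.72 [360.5, 407
[... 152 characters left out ...]
 [ 564.7 -349.3   37.7]
grey_bay 0.21 [349.5, 212.6] [ 488.3 -361.3   38.7]
bar_thin 0.87 [305.2, 219.0] [ 568.  -342.5   38.1]
bar_thick 0.72 [352.2, 216.9] [ 484.8 -353.3   35.7]
{'fx': 371.64829954431775, 'fy': 371.64829954431775, 'cx': 315.76432642057694, 'cy': 241.0946997262028, 'tool_from_camera': array([[-5.05259294e-05, -9.48350277e-01, -3.17225076e-01,
         8.10478766e+01],
       [ 9.99999980e-01,  1.30628999e-05, -1.98326481e-04,
        -2.35590135e-01],
       [ 1.92226853e-04, -3.17225080e-01,  9.48350258e-01,
        -1.42764970e+02],
       [ 0.00000000e+00,  0.00000000e+00,  0.00000000e+00,
         1.00000000e+00]])} [ 3.14158676e+00 -5.16922788e-07  2.77878919e+00] 0.9
```

View pics/top1.png

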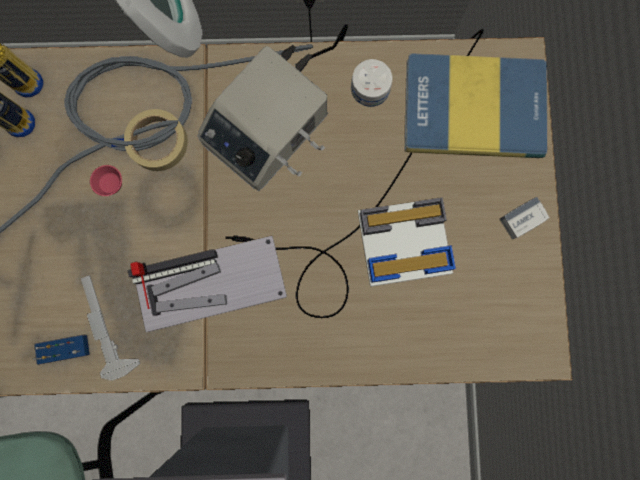

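View pics/side1.png

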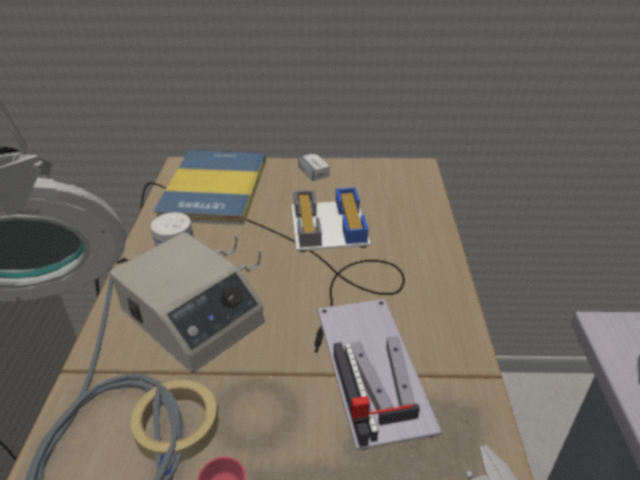

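The top view shows the gauge with its mouth at about (226,281), pointing left to the cursor at (136,268). The blue bay bar is at (411,262) and the grey one at (405,214). The side view agrees. Next I refine the poses by plane fits.

```bash
cat > a.py <<'E'
from h import *
import sys
def rect(P,name):
    (c,s,a)=cv2.minAreaRect(P[:,:2].astype(np.float32)); 
    b=cv2.boxPoints((c,s,a)); e=b[1]-b[0]; f=b[2]-b[1]; l=e if np.hypot(*e)>np.hypot(*f) else f
    if l[1]<0: l=-l
    print(name,len(P),np.round(c,1),np.round(sorted(s),1),"yaw",np.degrees(np.arctan2(l[1],l[0])).round(1),"z",np.median(P[:,2]).round(1))
E
python3 - <<'E'
from a import *
for n in("top","side"):
    W=np.load(n+'.npy'); im=cv2.imread(f'pics/{n}1.png')[:,:,::-1].astype(int)
    r,g,b=im[...,0],im[...,1],im[...,2]
    X,Y,Z=W[...,0],W[...,1],W[...,2]
    brass=(r-b>50)&(Z>30)&(Y<-280)&(Y>-450)&(X<640)&(X>430)
    m,l,st,ce=cv2.connectedComponentsWithStats(brass.astype(np.uint8))
    for i in range(1,m):
        if st[i,4]>100: rect(W[l==i],n+" bar")
    G=(X>380)&(X<560)&(Y>-190)&(Y<90)
    rect(W[G&(Z>8)&(Z<19)&(r>110)&(abs(r-b)<40)],n+" plate")
    f=G&(Z>29)&(Z<41)&(r<200)
    m,l,st,ce=cv2.connectedComponentsWithStats(f.astype(np.uint8))
    for i in range(1,m):
        if st[i,4]>60: rect(W[l==i],n+" fence/rail"); print(im[l==i].mean(0).round())
    red=G&(Z>38)&(r>130)&(g<80)
    rect(W[red&(Z>60)],n+" grip"); rect(W[red&(Z<56)],n+" pointer")
    big=(Z>90)&(X>250)&(X<800)&(Y>-550)&(Y<450)
    m,l,st,ce=cv2.connectedComponentsWithStats(big.astype(np.uint8))
    for i in range(1,m):
        if st[i,4]>60: Q=W[l==i]; print("tall",Q.min(0).round(),Q.max(0).round())
E
```

```text
top bar 767 [ 566.3 -364.9] [ 17.9 119.1] yaw 97.4 z 36.1
top bar 931 [ 485.3 -371.2] [ 21.  119.1] yaw 97.3 z 36.2
top plate 5970 [464.8 -41.6] [106.3 237. ] yaw 102.6 z 13.0
top fence/rail 528 [ 5.003e+02 -5.000e-01] [ 12.8 111.9] yaw 102.3 z 38.6
[56. 55. 55.]
top fence/rail 1972 [454.9  -5.9] [ 74.3 121. ] yaw 101.4 z 34.9
[115. 114. 114.]
top grip 81 [486.8  61. ] [10.6 18.9] yaw 12.5 z 70.9
top pointer 46 [449.4  52.8] [ 2.5 50.3] yaw 12.5 z 44.5
tall [ 404. -230.  172.] [800.   9. 895.]
side bar 361 [ 567.4 -365.3] [ 17.7 120.2] yaw 97.7 z 37.7
side bar 397 [ 487.1 -373.2] [ 21.7 112.1] yaw 97.8 z 37.8
side plate 6240 [474.7 -50.8] [121.9 262.1] yaw 103.2 z 14.3
side fence/rail 1185 [447.1  -7.9] [ 50.  124.3] yaw 97.7 z 36.0
[115. 110. 115.]
side fence/rail 1854 [483.   -4.3] [ 50.2 111.1] yaw 102.9 z 36.6
[117. 114. 118.]
side fence/rail 297 [479.2  71.2] [22.9 29.1] yaw 28.4 z 36.9
[92. 90. 91.]
side grip 125 [487.8  62.1] [11.1 18.7] yaw 15.1 z 72.1
side pointer 80 [450.6  54.1] [ 4.  52.3] yaw 10.9 z 46.0
tall [523. -54. 161.] [800. 449. 595.]
```

```bash
cat >> h.py <<'E'
def wcloud():
    p=np.array(bot.get_tool_pos()); o=bot.get_orientation()
    im,d=bot.read_camera("wrist"); c=cam("wrist"); v,u=np.mgrid[0:480,0:640]
    x,y=(u-c["cx"])/c["fx"],(v-c["cy"])/c["fy"]; r=np.hypot(x,y)+1e-9
    k=np.tan(np.minimum(r,1.4))/r
    P=np.stack([x*k*d,y*k*d,d],-1); T=c["tool_from_camera"]
    P=P@T[:3,:3].T+T[:3,3]; P=P@R.from_euler('xyz',o).as_matrix().T+p
    P[d==0]=np.nan
    return im,P
yawg=np.radians(102.5); O=np.array([464.,-65.8])
def g2w(x,y,z,O=O,a=yawg):
    return [O[0]+x*np.cos(a)-y*np.sin(a),O[1]+x*np.sin(a)+y*np.cos(a),z]
def down(deg): return [np.pi,0,np.radians(deg)]
E
python3 - <<'E'
from a import *
for n in("top","side"):
    W=np.load(n+'.npy'); c=cam(n)["position"]
    ok=(np.linalg.norm(W-c,axis=-1)>5)&(W[...,2]>75)&(W[...,1]>-420)&(W[...,1]<600)
    Q=W[ok&(W[...,0]<900)&(W[...,0]>150)]
    for y in range(-450,600,75):
        S=Q[(Q[:,1]>=y)&(Q[:,1]<y+75)]
        if len(S)>5: print(n,y,"minx",S[:,0].min().round(),"zrange",S[:,2].min().round(),S[:,2].max().round())
for nm,(p,yw) in {"g":(g2w(30,-10,170),102.5)}.items():
    print(bot.solve_ik(p,down(yw)), bot.solve_ik([485.5,-371.5,100],down(97.5)))
E
```

```text
top -300 minx 665.0 zrange 78.0 86.0
top -225 minx 625.0 zrange 75.0 88.0
top -150 minx 646.0 zrange 75.0 87.0
top -75 minx 719.0 zrange 75.0 312.0
top 0 minx 771.0 zrange 293.0 312.0
top 225 minx 730.0 zrange 75.0 114.0
side -300 minx 667.0 zrange 75.0 85.0
side -225 minx 626.0 zrange 75.0 86.0
side -150 minx 646.0 zrange 75.0 87.0
side -75 minx 718.0 zrange 75.0 326.0
side 0 minx 758.0 zrange 224.0 430.0
side 75 minx 767.0 zrange 349.0 390.0
[-0.12654312 -0.08392318  2.09836648  0.          1.12714935 -0.34470927] [-0.69389461  0.25707368  1.86815991  0.          1.01635907 -0.8247943 ]
```

```bash
python3 - <<'E'
from a import *
bot.move_to(g2w(30,-10,190),down(102.5))
im,W=wcloud(); save('wg.png',im); np.save('wg.npy',W); np.save('wgi.npy',im)
bot.move_to([485.5,-371.5,140],down(97.5))
bot.grip(60)
im,W=wcloud(); save('wr.png',im); np.save('wr.npy',W)
print(bot.get_clock(),bot.get_tool_pos())
im=im.astype(int); r,g,b=im[...,0],im[...,1],im[...,2]; Z=W[...,2]
brass=(r-b>50)&(Z>30)&(Z<45)
m,l,st,ce=cv2.connectedComponentsWithStats(brass.astype(np.uint8))
for i in range(1,m):
    if st[i,4]>100: rect(W[l==i],"bar"); print(st[i])
W=np.load('wg.npy'); im=np.load('wgi.npy').astype(int); r,g,b=im[...,0],im[...,1],im[...,2]; Z=W[...,2]
ok=np.nan_to_num((np.abs(W[...,0]-465)<110)&(np.abs(W[...,1]+40)<170))
rect(W[ok&(Z>8)&(Z<18)&(abs(r-b)<40)&(r>110)],"plate")
red=ok&(r>120)&(g<80)
rect(W[red&(Z>66)],"grip"); rect(W[red&(Z<56)&(Z>38)],"pointer")
f=W[ok&(Z>31)&(Z<38)&(r>60)]
c,s=np.cos(yawg),np.sin(yawg); d=f[:,:2]-O; gx=d@[c,s]; gy=d@[-s,c]
for x in range(-10,125,10):
    k=(gx>=x)&(gx<x+10); a=gy[k]
    if k.sum()>3:
        p=a[(a>0)&(a<45)]; q=a[(a<0)&(a>-45)]
        print(x+5, k.sum(), p.min().round(1) if len(p) else None,q.max().round(1) if len(q) else None)
k=abs(gy)<32; print("gx range",np.percentile(gx[k],[0,1,99,100]).round(1), np.nanmedian(f[:,2]))
E
python3 -c "
import cv2;a=cv2.imread('pics/wg.png');cv2.imwrite('pics/wg2.png',a)"
```

```text
5.1667 [ 485.77757885 -371.07506113  140.2397935 ]
bar 4798 [ 485.8 -371.1] [ 21.5 118.9] yaw 97.3 z 36.2
[ 300  154   32  160 4798]
bar 3424 [ 566.6 -364.7] [ 18.4 119.5] yaw 97.3 z 36.2
[ 409  163   36  154 3424]
plate 18133 [466.1 -33.5] [132.7 356.7] yaw 104.1 z 13.2
grip 442 [486.8  61.1] [11.6 19.3] yaw 12.7 z 71.1
pointer 204 [451.9  53.6] [ 6.8 55.1] yaw 7.8 z 44.9
5 436 18.0 -17.8
15 544 16.9 -16.8
25 566 15.8 -16.0
35 594 14.7 -14.3
45 595 12.8 -12.6
55 619 11.8 -11.8
65 636 10.9 -10.1
75 631 9.9 -9.3
85 636 8.3 -7.7
95 658 6.5 -6.9
105 630 5.7 -6.1
115 702 0.1 -0.6
125 108 None -32.8
gx range [  0.9   2.9 117.3 118.5] 35.249625801232014
```

View pics/wg.png

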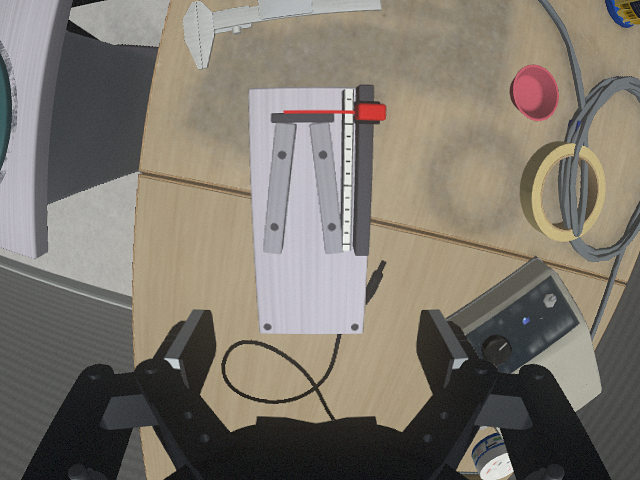

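The gauge is seen square on, with its mouth near (295,250) and the cursor at (370,110). My frame fits to about 1 mm. Now I pick the bar and lay it in the mouth.

```bash
python3 - <<'E'
from h import *
bot.grip(50)
bot.move_l([485.8,-371.1,21.2],down(97.3),vel=120)
print(bot.get_tool_pos(),bot.get_wrist_force())
bot.grip(15,squeeze=50); print("w",bot.get_gripper_width(),bot.get_finger_force())
bot.move_l([485.8,-371.1,120],vel=120)
print("w",bot.get_gripper_width(),bot.get_wrist_force())
bot.move_to(g2w(-53,0,90),down(102.5))
bot.move_l(g2w(-53,0,20),vel=100)
print(bot.move_l(g2w(-53,0,12.8),vel=20,until_force=4),bot.get_tool_pos(),g2w(-53,0,0),bot.get_wrist_force(),bot.get_clock())
im,_=wcloud(); save('pl.png',im)
E
```

```text
[ 486.54502552 -371.72402474   22.16441614] [-0.26770026 -0.52916458  0.09533353]
w 20.8927844865636 51.507049798965454
w 20.54594691174788 [ 0.3531576  -0.33244621 -2.50619426]
True [ 475.95907929 -117.64325153   13.40998736] [np.float64(475.47129953871945), np.float64(-117.54368837735646), 0] [-1.16495697 -0.20692394  4.59871795] 10.1583
```

View pics/pl.png

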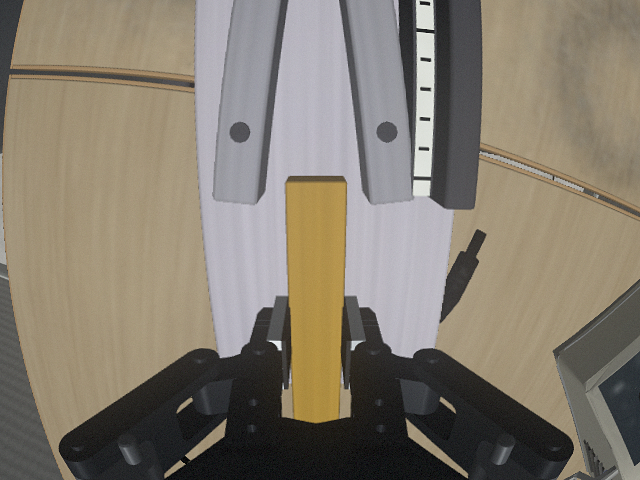

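The bar's front end, at (316,180), is just inside the mouth (mouth line at about row 200), centred and flat. I release, regrasp the tail and slide it in.

```bash
python3 - <<'E'
from h import *
bot.grip(42); bot.sleep(0.2)
bot.move_l(g2w(-53,0,70),vel=120)
bot.move_l(g2w(-96,0,70),vel=120)
bot.move_l(g2w(-96,0,14.2),vel=80)
print(bot.get_tool_pos(),g2w(-96,0,14.2)); 
bot.grip(15,squeeze=40); print("w",bot.get_gripper_width(),bot.get_wrist_force())
bot.move_l(g2w(-50,0,14.2),vel=50)
print(bot.get_tool_pos(),bot.get_wrist_force())
print(bot.move_l(g2w(-15,0,14.2),vel=15,until_force=15))
def gx(): 
    d=np.array(bot.get_tool_pos())[:2]-O; c,s=np.cos(yawg),np.sin(yawg); return d@[c,s],d@[-s,c]
print(gx(),bot.get_wrist_force(),bot.get_gripper_width(),bot.get_clock())
im,W=wcloud(); save('w1.png',im); np.save('w1.npy',W)
E
```

```text
[ 485.12709154 -159.64486375   14.39085531] [np.float64(484.77820293805786), np.float64(-159.5244166835136), 14.2]
w 21.05561871581267 [-0.80570455 -0.69437315  3.0306913 ]
[ 475.83209528 -114.43313867   15.08003228] [-0.66651152 -2.50765164  7.10078061]
True
(np.float64(-36.89116730808692), np.float64(-0.6018423645615236)) [ 0.30466092 -1.72432323  4.11677018] 21.044139048390463 15.325
```

View pics/w1.png

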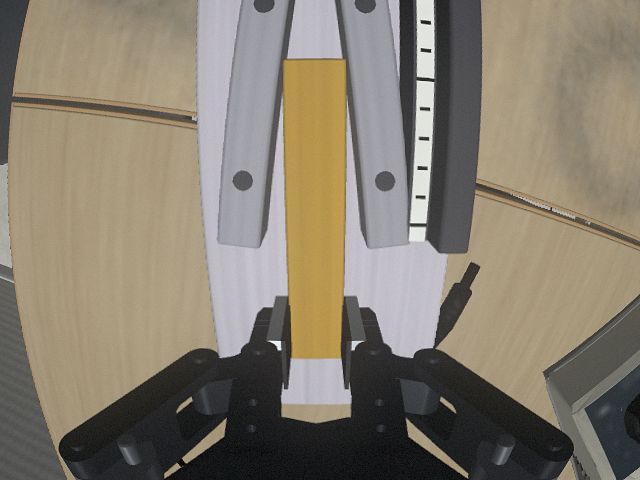

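The bar's front, at (315,60), meets both fences. I give one firmer push to make sure it is wedged, then release and look.

```bash
python3 - <<'E'
from h import *
def gx(): 
    d=np.array(bot.get_tool_pos())[:2]-O; c,s=np.cos(yawg),np.sin(yawg); return np.round([d@[c,s],d@[-s,c]],2)
print(gx())
print(bot.move_l(g2w(-15,-0.6,14.2),vel=15,until_force=25),gx(),bot.get_wrist_force())
bot.sleep(.2);print(gx())
bot.grip(42); bot.sleep(0.2); print(gx())
bot.move_l(g2w(-37,0,90),vel=120)
bot.move_to(g2w(20,-10,150),down(102.5))
im,W=wcloud(); save('w2.png',cv2.resize(im[60:300,200:440],(720,720))[:600]); np.save('w2.npy',W); np.save('w2i.npy',im)
i=im.astype(int); r,g,b=i[...,0],i[...,1],i[...,2]; Z=W[...,2]
d=W[...,:2]-O; c,s=np.cos(yawg),np.sin(yawg); X=d@np.array([c,s]); Y=d@np.array([-s,c])
B=(r-b>50)&(Z>22)&(Z<33)&(abs(Y)<14)
for y in range(-10,10,4):
    k=B&(Y>y)&(Y<y+4); print(y,X[k].max().round(1),X[k].min().round(1))
for x in range(-50,65,15):
    k=B&(X>x)&(X<x+15); print(x,Y[k].min().round(1),Y[k].max().round(1))
print("z",np.median(Z[B&(X<0)]),np.median(Z[B&(X>45)]))
red=(r>120)&(g<80)&(abs(X-60)<100)&(abs(Y)<75)
k=red&(Z>66); print("grip",X[k].min(),X[k].max(),Y[k].min(),Y[k].max(),Z[k].max())
k=red&(Z>40)&(Z<48)&(abs(Y)<20); print("ptr",np.median(X[k]),X[k].min(),X[k].max(),np.median(Z[k]))
k=(Z>31)&(Z<38)&(r>60)&(abs(Y)<32)&(abs(r-b)<25); print("fence x",np.percentile(X[k],[0,.5,1,5]).round(1),bot.get_clock())
E
```

```text
[-36.87  -0.56]
True [-36.44  -1.18] [-1.33721733 -3.81599021  0.87341978]
[-36.44  -1.18]
[-35.94  -1.3 ]
-10 67.1 -51.7
-6 67.2 -52.6
-2 67.1 -53.0
2 66.5 -52.4
6 66.5 -52.6
-50 -12.4 8.8
-35 -11.6 9.2
-20 -11.5 9.5
-5 -11.5 9.3
10 -10.7 9.8
25 -10.7 10.1
40 -10.6 10.6
55 -9.9 11.5
z 27.36307425765029 27.295674292759593
grip 112.9312306210548 124.82706335155616 -58.58919379055367 -39.78528074675539 73.64860444169548
ptr 118.94882847534967 117.72327480886305 119.82702588366196 44.885583909342586
fence x [0.9 2.3 3.1 9.3] 18.0667
```

View pics/w2.png

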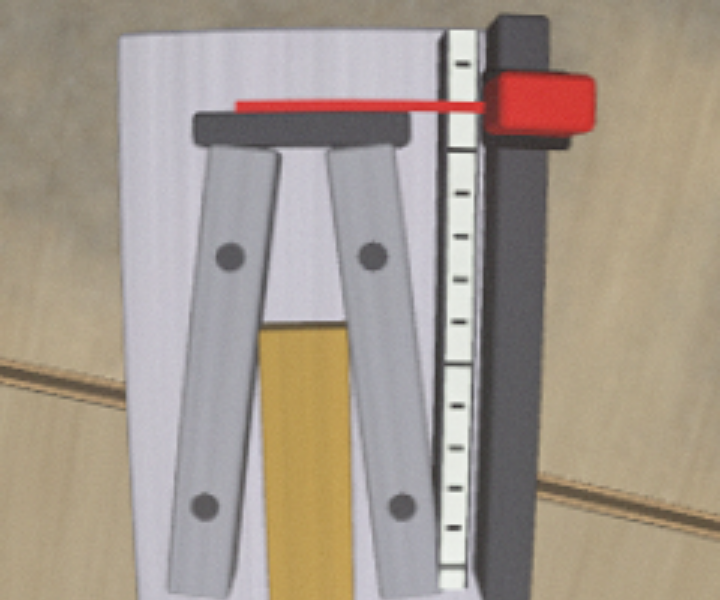

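The pointer is at (340,105). The bar's front, at (303,325), touches both fences, with the bar yawed by about 1°. I seat it squarely with a push from behind using closed fingers, then set the cursor.

```bash
cat >> h.py <<'E'
def gx(): 
    d=np.array(bot.get_tool_pos())[:2]-O; c,s=np.cos(yawg),np.sin(yawg); return np.round([d@[c,s],d@[-s,c]],2)
def look(name):
    im,W=wcloud(); save(name,cv2.resize(im[60:300,200:440],(600,600)))
    i=im.astype(int); r,g,b=i[...,0],i[...,1],i[...,2]; Z=W[...,2]
    d=W[...,:2]-O; c,s=np.cos(yawg),np.sin(yawg); X=d@np.array([c,s]); Y=d@np.array([-s,c])
    B=(r-b>50)&(g>80)&(Z>22)&(Z<33)&(abs(Y)<16)
    fr=[]
    for y in range(-10,10,4):
        k=B&(Y>y)&(Y<y+4); fr.append(X[k].max().round(1))
    print("front",fr)
    for x in range(-50,65,25):
        k=B&(X>x)&(X<x+8)
        if k.any(): print("  side",x,Y[k].min().round(1),Y[k].max().round(1))
    red=(r>120)&(g<80)&(abs(X-60)<100)&(abs(Y)<75)
    k=red&(Z>66); k.any() and print("grip",X[k].min().round(1),X[k].max().round(1),Y[k].min().round(1),Y[k].max().round(1))
    k=red&(Z>40)&(Z<48)&(abs(Y)<20); print("ptr",np.median(X[k]).round(2),X[k].min().round(1),X[k].max().round(1),np.median(Z[k]).round(1),k.sum())
    return X,Y,Z,i
E
python3 - <<'E'
from h import *
bot.move_to(g2w(-90,0,70),down(102.5)); bot.grip(0,squeeze=40)
bot.move_l(g2w(-90,0,17),vel=100)
print(bot.move_l(g2w(-45,0,17),vel=25,until_force=18),gx(),bot.get_wrist_force())
bot.move_l(g2w(-95,0,17),vel=100)
bot.move_l(g2w(-95,0,90),vel=150)
bot.move_to(g2w(20,0,150),down(102.5))
look('w3.png')
print(bot.get_clock(), bot.solve_ik(g2w(119,-49.2,49),down(12.5)))
E
```

```text
True [-63.27  -2.44] [ 1.16039798 -2.03140523  1.8325619 ]
front [np.float64(67.5), np.float64(67.4), np.float64(66.7), np.float64(66.8), np.float64(66.7)]
  side -50 -14.4 -13.7
  side -25 -14.1 7.2
  side 0 -12.8 8.6
  side 25 -11.6 9.2
  side 50 -10.6 10.5
grip 113.0 124.8 -59.4 -40.1
ptr 119.04 118.3 119.9 44.8 156
22.7583 [ 7.40190760e-02  1.09218639e-01  2.15747156e+00 -4.44089210e-16
  8.74902454e-01  1.42664925e+00]
```

```bash
python3 - <<'E'
from h import *
bot.grip(50)
bot.move_to(g2w(-38,0.5,70),down(102.5)); 
bot.move_l(g2w(-38,0.5,14.4),vel=100); print(gx())
bot.grip(15,squeeze=40); print(gx(),bot.get_gripper_width())
bot.move_l(g2w(-43,0.5,14.4),vel=40); bot.sleep(.2); print(gx(),bot.get_wrist_force())
print(bot.move_l(g2w(-20,0.5,14.4),vel=12,until_force=18),gx(),bot.get_wrist_force())
bot.sleep(.1); bot.grip(42); print(gx())
bot.move_l(g2w(-38,0,70),vel=120)
bot.move_to(g2w(20,0,150),down(102.5))
look('w4.png'); print(bot.get_clock())
E
```

```text
[-38.06  -0.23]
[-38.82  -0.97] 21.129666085009514
[-42.38  -0.52] [-1.63301508  6.01547013  9.75672793]
True [-39.78  -1.03] [ 0.53769252 -0.03438118  2.80924402]
[-39.44  -0.42]
front [np.float64(65.7), np.float64(65.6), np.float64(65.7), np.float64(65.6), np.float64(65.7)]
  side -50 -11.2 9.2
  side -25 -10.8 9.7
  side 0 -11.2 10.2
  side 25 -10.2 10.0
  side 50 -9.9 10.5
grip 112.9 125.1 -59.0 -39.8
ptr 118.91 118.1 119.8 44.9 157
27.7
```

View pics/w4.png

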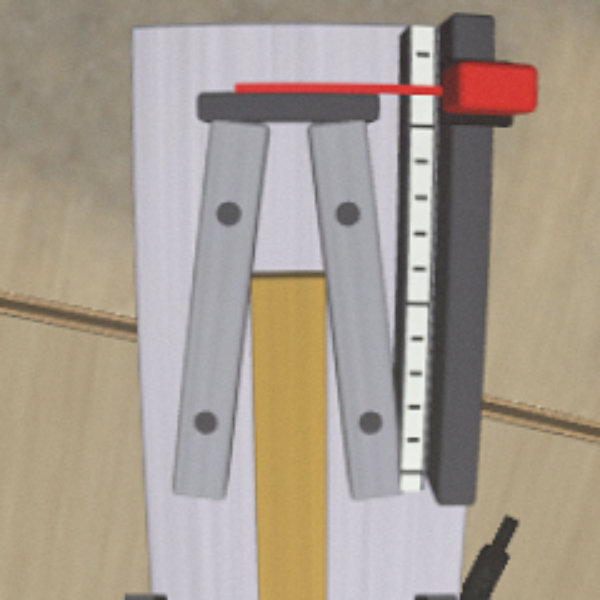

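The bar is now square (front at (290,272)) but about 1 mm short of its earlier stop. I give it one firmer push in grip.

```bash
python3 - <<'E'
from h import *
bot.move_to(g2w(-39,0.3,60),down(102.5)); 
bot.move_l(g2w(-39,0.3,14.4),vel=100); print(gx())
bot.grip(15,squeeze=70); print(gx(),bot.get_gripper_width())
print(bot.move_l(g2w(-15,0.8,14.4),vel=15,until_force=32),gx(),bot.get_wrist_force())
bot.sleep(.1); bot.grip(42); print(gx())
bot.move_l(g2w(-38,0,70),vel=120)
bot.move_to(g2w(20,0,150),down(102.5))
look('w5.png'); print(bot.get_clock())
E
```

```text
[-38.96  -0.43]
[-39.4   -0.69] 19.872320331248375
True [-37.8   -1.57] [-1.12716353 -3.48118295  0.86292207]
[-36.96  -1.32]
front [np.float64(67.2), np.float64(67.1), np.float64(67.1), np.float64(67.2), np.float64(67.1)]
  side -50 -12.9 8.4
  side -25 -12.4 8.9
  side 0 -11.2 9.5
  side 25 -10.9 10.0
  side 50 -10.5 10.5
grip 112.9 125.3 -58.9 -39.7
ptr 118.94 118.2 119.8 44.8 156
31.4917
```

```bash
python3 - <<'E'
from h import *
bot.grip(40)
bot.move_to(g2w(119,-49,110),down(12.5))
bot.move_l(g2w(119,-49,51),vel=100); print(gx(),bot.get_tool_pos()[2],bot.get_wrist_force())
bot.grip(5,squeeze=25); a=gx(); print(a,bot.get_gripper_width())
bot.move_l(g2w(67,-49,51),vel=60); bot.sleep(.2); b=gx(); print(b,bot.get_wrist_force())
bot.move_l(g2w(67+67.0-b[0],-49,51),vel=30); bot.sleep(.2); print(gx())
bot.grip(40); bot.sleep(.1)
bot.move_l(g2w(67,-49,120),vel=120)
bot.move_to(g2w(20,0,150),down(102.5))
look('w6.png'); print(bot.get_clock())
E
```

```text
[118.9  -49.34] 51.256679933158374 [ 1.39629214 -0.5962169   0.48816844]
[118.93 -49.9 ] 11.261583582681496
[ 66.38 -49.9 ] [ 0.55059844 -0.89181062  5.8647606 ]
[ 66.97 -49.9 ]
front [np.float64(67.8), np.float64(67.6), np.float64(66.9), np.float64(67.1), np.float64(67.1)]
  side -50 -13.2 8.0
  side -25 -12.7 8.6
  side 0 -11.6 9.0
  side 25 -11.3 10.2
  side 50 -10.3 10.7
grip 61.1 72.1 -59.4 -40.0
ptr 66.52 65.2 67.4 45.0 151
38.825
```

View pics/w6.png

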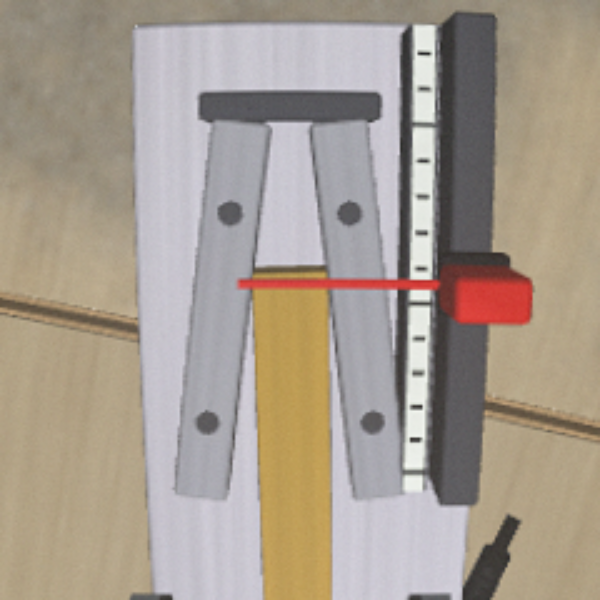

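The pointer line, at (335,284), reads about 0.5 mm short of the bar's front by depth. I check from straight overhead, where there is no parallax.

```bash
python3 - <<'E'
from h import *
bot.move_to(g2w(-14,0,120),down(102.5)); bot.sleep(.2)
im=bot.read_camera("wrist")[0]; save('w7f.png',im)
X,Y,Z,i=look('x.png')
k=(abs(X-67)<12)&(abs(Y)<22); v,u=np.where(k); print(v.min(),v.max(),u.min(),u.max())
c=im[v.min()-5:v.max()+5,u.min()-5:u.max()+5]; save('w7.png',cv2.resize(c,None,fx=600/c.shape[1],fy=600/c.shape[1],interpolation=cv2.INTER_CUBIC))
for y in (-8,-4,0,4,8):
    kk=(abs(Y-y)<.8)&(abs(X-67)<8); o=np.argsort(X[kk]); print(y,[(round(float(a),1),round(float(z)),tuple(int(q) for q in p)) for a,z,p in list(zip(X[kk][o],Z[kk][o],i[kk][o]))[::2]][:14] if y==0 else '')
E
```

```text
front [np.float64(64.2), np.float64(64.2), np.float64(64.2), np.float64(64.2), np.float64(64.2)]
  side -50 -12.6 8.0
  side -25 -12.2 9.0
  side 0 -11.8 9.4
  side 25 -10.9 9.8
  side 50 -10.7 10.8
grip 60.5 72.3 -59.5 -39.9
ptr 66.23 65.1 67.4 45.0 181
103 141 278 352
-8 
-4 
0 [(59.1, 27, (180, 150, 83)), (59.1, 29, (182, 149, 84)), (59.7, 27, (177, 145, 81)), (60.4, 27, (180, 149, 85)), (60.4, 28, (184, 153, 86)), (61.0, 27, (183, 151, 86)), (61.6, 27, (183, 149, 81)), (61.6, 28, (180, 148, 84)), (62.3, 27, (183, 152, 83)), (62.9, 27, (181, 150, 80)), (62.9, 29, (177, 143, 80)), (63.5, 28, (177, 146, 82)), (64.2, 26, (181, 154, 83)), (64.2, 27, (179, 149, 82))]
4 
8
```

View pics/w7.png

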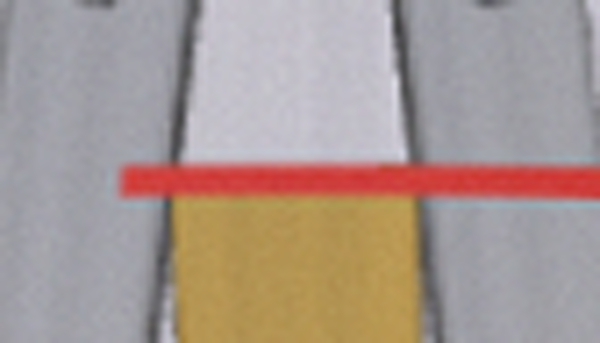

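Overhead, the pointer (row 180) covers the bar's front edge; the estimate is that it sits about 0.5 mm short. I make one small correction, then back off and hand in.

```bash
python3 - <<'E'
from h import *
bot.grip(30)
bot.move_to(g2w(67,-49,110),down(12.5))
bot.move_l(g2w(67,-49,51),vel=100); print(gx())
bot.grip(5,squeeze=25); bot.sleep(.2); a=gx(); print(a)
bot.move_l(g2w(67.9,-49,51),vel=20); bot.sleep(.2); b=gx(); print(b)
bot.move_l(g2w(67.9+a[0]+.5-b[0],-49,51),vel=20); bot.sleep(.2); print(gx())
bot.grip(30); bot.sleep(.1)
bot.move_l(g2w(67,-49,120),vel=120)
bot.move_to(g2w(20,0,150),down(102.5)); bot.sleep(.2)
look('w8.png'); print(bot.get_clock())
E
```

```text
[ 66.88 -49.32]
[ 66.76 -49.92]
[ 67.48 -49.95]
[ 67.45 -49.95]
front [np.float64(67.5), np.float64(67.6), np.float64(67.5), np.float64(66.8), np.float64(67.0)]
  side -50 -12.7 7.7
  side -25 -12.3 9.0
  side 0 -11.9 9.5
  side 25 -11.6 10.0
  side 50 -10.6 10.5
grip 61.5 72.9 -59.2 -39.8
ptr 67.07 65.8 68.5 44.9 152
46.2583
```

The pointer is at 67.07 against a front of about 67.1, and everything else is in place.

```bash
python3 -c "
from h import *
print(bot.close_job())"
```

```text
the job is handed in; nothing more can be done
None
```

The thick (22 mm) brass bar from the blue bay is wedged in the taper slot, the cursor's pointer stands over its front end to within about 0.5 mm, the thin bar is untouched in the grey bay, and the job was handed in at about 46 s; the bar needed three extra pushes to seat, one pulling it back about 4 mm first, and rests about 1.5° off the slot's axis.

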